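Tip rejected nuts through the scrap bin's flap

ROBOT

A 6-joint arm with a two-finger parallel gripper is mounted at the origin on the work surface. World frame = base frame: x ahead of the robot, y to its left, z up, the work surface at z = 0. Lengths are in m, angles in rad, forces in N, time in s.
With the tool pointing down it reaches from about 0.3 to 0.75 m from the base axis. Payload 8.5 kg.
Tool frame: the origin (TCP) lies between the finger pads; the fingertips stand 8 mm ahead of it and the grasp point (between the pads) lies 11 mm behind it; z points along the fingers, y is the line along which they close (so a half turn about z gives the same grasp; the last joint's range is limited). The gripper opens to 85 mm and grips with 20 to 120 N. Pads are 22 mm wide; open, the fingers measure 114 mm over their backs; the gripper's body (76 mm by 85 mm) begins 54 mm behind the grasp point. The pads swing forward as they close: fully open they stand 13 mm farther back than shut.
Start: joints at [-1.408, 0.381, 1.297, -0, 1.464, -0.215], TCP at [0.203, -0.511, 0.239] pointing down, gripper open.
Joint ranges: [-3.11, 3.11], [-0.89, 2.33], [0.22, 2.48], [-1.42, 4.56], [0.17, 2.85], [-2.88, 2.88]. Speed limits (rad/s): [2.39, 2.39, 3.14, 3.14, 3.14, 3.14].

INTERFACE

Orientations are given as a unit quaternion [w, x, y, z].
In Python, from station import arm gives the robot as it stands.
- The arm moves only by the shell command python3 -m handwheel 'ROWS' [FORCE]. ROWS is text: rows parted by semicolons, each of 7 numbers parted by spaces: the shift along the tool's x, y, z in m, then the turn, a rotation vector about the tool's x, y, z in rad, then the gripper's target within -1 to 1 (shut at 1, half-way at 0, fully open at -1). In form: dx dy dz wx wy wz grip; .... A call has 1 to 20 rows; each row shifts and turns the commanded pose from where the row before left it, along the tool's axes as they then stand; what a row does not reach is not made up. A row lasts 1/12 s, in which the tool goes at most 41.7 mm and 7.16 degrees, less where a joint would pass 70% of its speed; a pose out of reach is approached as far as the arm can. A call with a gripper value outside its range is refused whole. The fingers move at their own pace and stop on an object; FORCE is the grip in N (left out, the last holds). Time passes only in rows, so rows that do not move let the fingers close. It gives the time, the measured TCP pose, the force, the opening and the grip force at its end, in the units of the state.
- arm.read_state(): the state, without advancing time (a new reading comes with each control period).
- arm.capture(name): name is "scene" or "side" or "wrist"; returns the picture (420x560x3 uint8, blue, green, red); there is no depth.
- arm.camera_params(name): a dict with "K" (3x3 intrinsics, pixels), "position" and "rotation" of the camera in the world. Camera axes: x right, y down, z forward; pixel columns grow to the right and rows downward; lengths in m; the calibration is good to about 2 mm. A picture is of the moment at which its call begins: read the wrist's pose just before it. camera_params takes no time and is no camera call; for the wrist camera it gives the pose at the moment of the call.
- arm.sign_off(): hands the job in; it is judged then, once.
The state is a dict: "time_s": time; "q": joint angles; "qd": joint speeds; "effort": joint torques, N m; "ee_pos": TCP position; "orientation": TCP orientation; "ft_force": force on the tool from outside, world axes, zero at the start; "torque": the same for the moment, N m; "opening": finger opening in m; "grasp_force": force on a finger pad.
Only numpy, scipy, OpenCV 4.12 (cv2) and the standard library are available. Lean on these libraries where they do the work, as an engineer would, in place of code of your own. Each camera call takes 0.05 s, during which the arm holds its last target. There are 200 camera calls.

TASK

Three rejected nuts lie in the orange hand scoop: without spilling any, push the flap of the blue scrap bin's grey hood inward with the scoop's front lip and tip all three nuts into the bin; the hood slides up and down on the bin, so find out first by sight or touch how high it stands. Then take the scoop out so that the flap springs shut, and set the scoop back upright in the middle of the black rubber mat, leaving the jar, the green tray and the screwdriver where they are.

Things in the scene. Friction and masses are not known exactly. Their poses are not given: they have to be found in the camera images.
- scoop: Orange open-fronted scoop, black handle, 0.16 kg. Origin: centre line, on its flat underside; x to the open front lip, z up. 70 mm wide (64 inside), back wall at x = -65 mm, flat 3 mm floor to x = +37, then a 50 mm ramp rising at 18 degrees to the lip at x = +85. Side walls 34 mm high (28 on the ramp). Nuts slide out from about 35 to 40 degrees nose down; 50 or more empties it.
- scoop_grip (a point): Middle of the handle, at x = -20, y = 0, z = 72 mm in the scoop's frame. A straight bar along x, 14 mm wide (y), 20 mm high (z = 62 to 82), from x = -65 to +18 mm, on a post at the back wall, free at its front end, open below. Pinch its +y and -y sides, firmly (about 40 N), or the scoop turns about the finger line.
- scoop_nose (a point): Middle of the scoop's front lip, on the underside of the ramp's end: x = +84.6, y = 0, z = 15.5 mm in the scoop's frame.
- scoop_in (a point): Centre of the scoop's inner floor: x = -10, z = 3 mm in the scoop's frame.
- nut0: Hexagon steel nut, oiled (slippery), 24 mm across flats, 13 mm thick, 34 g; origin: centre of its underside. Starts lying in the scoop.
- nut1: Same as nut0.
- nut2: Same as nut0.
- scrap_bin: Blue open bin, fixed, x = -90 to +110 mm, y = -85 to +85, walls 5 mm thick, 100 mm high; a grey hood with the flap (see flap) slides over it. Origin: underside, on the centre line; the flap side faces its own -x, z up. The hood is clamped h = 0 to 80 mm above its lowest setting, differently each time; h is NOT reported: see it, or feel the hood's flat top, which lies at z = 155 mm + h.
- flap (a joint): Steel flap filling the opening of the hood's slope, 90 mm wide, 61 mm from hinge to free edge (red stripe). 0 = shut, flush; grows as the lower edge swings inward, to 1.3 rad; never outward. Hinge along y at the slope's upper end (x -41, z 148 + h mm in the bin's frame). A spring shuts it: about 1 N at the free edge starts it, about 2 N holds it at 1 rad.
- bin_inside (a point): Centre of the bin's inner floor (bin frame x = +10, z = 5 mm). Hood, in the bin's frame: x = -94 to +115 mm, y = -90 to +90; its front slopes back at 47 degrees above level from (x -90, z 100 + h) to (x -39, z 155 + h); behind x = -39 its top is flat at z = 155 + h. The opening in the slope is 94 mm wide (y +-47); its lower edge is at (x -85, z 105 + h). The hood's clamp stands 50 N.
- mat: Black rubber mat 220 x 160 x 3 mm, fixed on the bench; origin: centre of its underside, x along its length. The scoop starts on it.
- jar: Bystander: jar with a red lid, 64 mm across, 90 mm high, loose; origin: centre of its underside.
- green_tray: Bystander: open green tray 100 x 130 x 55 mm, loose; origin: centre of its underside.
- screwdriver: Bystander: screwdriver lying on the bench, loose.

How it is judged:
On the way, in this order (a step that is already met when the one before it is completed fails the run):
1. the scoop's lip has pushed the flap inward while all three nuts are still in the scoop (value of joint flap above 0.2 rad and x of scoop_nose in the frame of scrap_bin between -0.085 and 0.03 m and y of scoop_nose in the frame of scrap_bin between -0.047 and 0.047 m and height (world z) of scoop_nose above 0.06 m and distance between each of nut0, nut1, nut2 and scoop_in below 0.1 m), for 0.05 s.
2. all three nuts are inside the bin (x of nut0 in the frame of scrap_bin between -0.09 and 0.11 m and y of nut0 in the frame of scrap_bin between -0.085 and 0.085 m and height (world z) of each of nut0, nut1, nut2 below 0.07 m and x of nut1 in the frame of scrap_bin between -0.09 and 0.11 m and y of nut1 in the frame of scrap_bin between -0.085 and 0.085 m and x of nut2 in the frame of scrap_bin between -0.09 and 0.11 m and y of nut2 in the frame of scrap_bin between -0.085 and 0.085 m), for 0.2 s.
At the end, for the whole second after the job is handed in: All three nuts lie inside the scrap bin (below the opening, within its walls), the flap is shut (under 0.08 rad), and the scoop stands upright (within 0.08 rad) and still on the mat, released, its origin within 60 mm of the mat's centre (all of step 2 and value of joint flap below 0.08 rad and horizontal distance between scoop and mat below 0.06 m and angle between scoop's own z axis and vertical below 0.08 rad and z of scoop in the frame of mat below 0.008 m and linear speed of scoop below 0.02 m/s and contact force between scoop and the fingers below 0.1 N); the robot touches nothing.
It fails at once if a bystander (jar, green tray or screwdriver) is moved by more than 30 mm or the jar tipped over (distance of any of jar, green_tray, screwdriver from where it was at the start of the episode above 0.03 m or angle between jar's own z axis and vertical above 0.5 rad).
It fails at once if a nut is spilled onto the bench or the mat ((height (world z) of nut0 below 0.03 m and distance between nut0 and scoop_in above 0.12 m and not (x of nut0 in the frame of scrap_bin between -0.09 and 0.11 m and y of nut0 in the frame of scrap_bin between -0.085 and 0.085 m)) or (height (world z) of nut1 below 0.03 m and distance between nut1 and scoop_in above 0.12 m and not (x of nut1 in the frame of scrap_bin between -0.09 and 0.11 m and y of nut1 in the frame of scrap_bin between -0.085 and 0.085 m)) or (height (world z) of nut2 below 0.03 m and distance between nut2 and scoop_in above 0.12 m and not (x of nut2 in the frame of scrap_bin between -0.09 and 0.11 m and y of nut2 in the frame of scrap_bin between -0.085 and 0.085 m))).
It also fails if it takes over 72 s, if anything falls off the work surface, if the arm or the gripper's body presses on something with over 40 N, if the wrist force passes 120 N, or if a joint passes its speed limit or range.

## Working session

There is one attempt and no reset: what is moved stays moved. The work goes in short steps, Python scripts to look and compute and a shell command to move; the robot and the scene stay as the last step left them, time stands still between calls to the robot, and variables do not carry over. Pictures are saved under pics/ and viewed, at most 10 in all, crops included, and the job is handed in when it is done.

```bash
mkdir -p pics; ls
cat > h.py <<'E'
import numpy as np,cv2
from station import arm
from scipy.spatial.transform import Rotation as R
def ray(cam,u,v):
    p=arm.camera_params(cam);K=np.array(p['K']);d=np.array(p['rotation'])@np.linalg.inv(K)@[u,v,1]
    return np.array(p['position']),d
def onz(cam,u,v,z):
    o,d=ray(cam,u,v);return o+d*(z-o[2])/d[2]
def proj(cam,P):
    p=arm.camera_params(cam);c=(np.atleast_2d(P)-p['position'])@np.array(p['rotation']);q=c@np.array(p['K']).T
    return q[:,:2]/q[:,2:]
def tri(c1,a,c2,b):
    o1,d1=ray(c1,*a);o2,d2=ray(c2,*b);s=np.linalg.lstsq(np.c_[d1,-d2],o2-o1,rcond=None)[0]
    p,q=o1+s[0]*d1,o2+s[1]*d2;return (p+q)/2,np.linalg.norm(p-q)
def st():
    s=arm.read_state();q=s['orientation'];return np.array(s['ee_pos']),R.from_quat([q[1],q[2],q[3],q[0]]),s
E
python3 - <<'E'
from h import *
for n in('scene','side'):
    im=arm.capture(n);cv2.imwrite(f'pics/{n}0.png',cv2.resize(im,(800,600),interpolation=cv2.INTER_CUBIC))
    p=arm.camera_params(n);print(n,p)
print(st()[1].as_matrix().round(3),st()[2]['time_s'])
E
```

```text
pics
scene {'K': array([[498.52682442,   0.        , 275.41291089],
       [  0.        , 498.52682442, 205.05357368],
       [  0.        ,   0.        ,   1.        ]]), 'position': array([ 1.37392041, -0.29103342,  0.96975785]), 'rotation': array([-0.30946459,  0.7603757 ,  0.52797746, -0.21748624])}
side {'K': array([[456.13250903,   0.        , 266.93588075],
       [  0.        , 456.13250903, 212.06925723],
       [  0.        ,   0.        ,   1.        ]]), 'position': array([ 0.50109666, -0.86361016,  0.77669248]), 'rotation': array([-0.44958903,  0.89164892, -0.04939367,  0.0198031 ])}
[[ 0.929  0.369 -0.   ]
 [ 0.369 -0.929  0.001]
 [ 0.    -0.001 -1.   ]] 0.1
```

View pics/scene0.png

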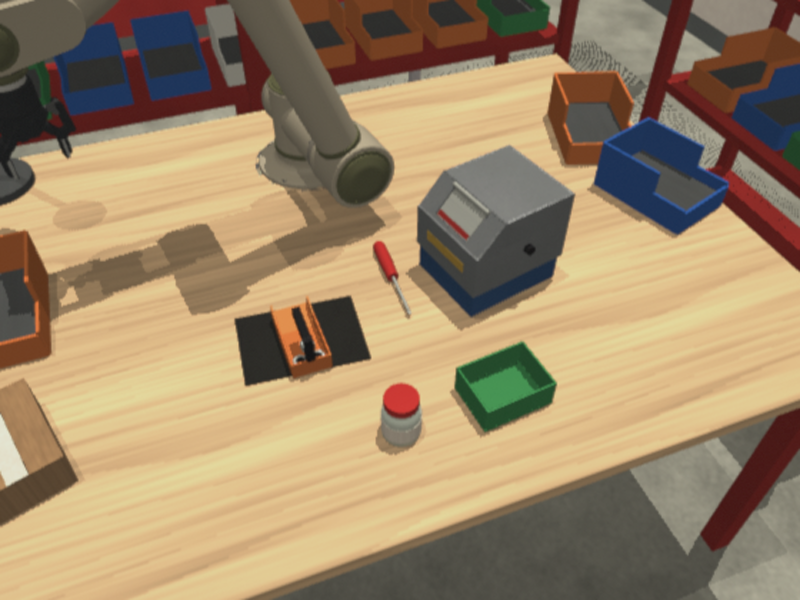

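View pics/side0.png

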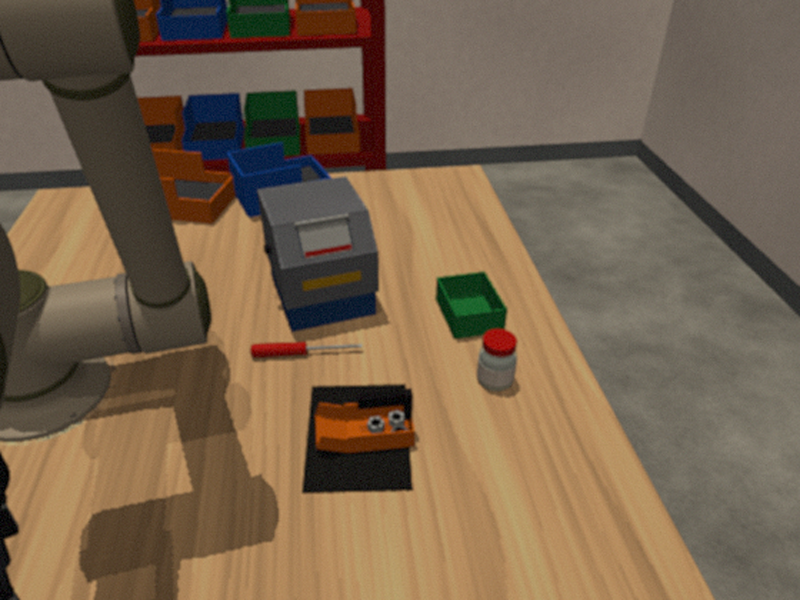

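```bash
sed -i "s/np.array(p\['rotation'\])/rot(p)/g" h.py
cat >> h.py <<'E'
def rot(p):
    q=p['rotation'];return R.from_quat([q[1],q[2],q[3],q[0]]).as_matrix()
E
python3 - <<'E'
from h import *
a=arm.capture('scene');b=arm.capture('side')
def crop(im,x,y,w,h,k):return cv2.resize(im[y:y+h,x:x+w],None,fx=k,fy=k,interpolation=cv2.INTER_CUBIC)
# bins k=3 ; scoop
out=np.vstack([np.hstack([crop(a,284,98,133,125,3),crop(b,175,115,133,125,3)]),np.hstack([crop(a,160,200,133,75,3),crop(b,205,264,133,75,3)])])
print(out.shape);cv2.imwrite('pics/c1.png',out)
f=1/1.42857
for n,L in(('scene',[(235,320),(352,297),(370,357),(246,384),(473,313),(553,277)]),('side',[(314,387),(408,387),(411,490),(304,490),(293,327),(375,313)])):
    for u in L: print(n,u,onz(n,u[0]*f,u[1]*f,.003).round(3))
E
```

```text
(600, 798, 3)
scene (235, 320) [ 0.446 -0.261  0.003]
scene (352, 297) [ 0.466 -0.042  0.003]
scene (370, 357) [ 0.616 -0.058  0.003]
scene (246, 384) [ 0.598 -0.273  0.003]
scene (473, 313) [0.584 0.155 0.003]
scene (553, 277) [0.552 0.34  0.003]
side (314, 387) [ 0.466 -0.049  0.003]
side (408, 387) [ 0.624 -0.067  0.003]
side (411, 490) [ 0.599 -0.278  0.003]
side (304, 490) [ 0.446 -0.261  0.003]
side (293, 327) [0.43  0.12  0.003]
side (375, 313) [0.589 0.145 0.003]
```

View pics/c1.png

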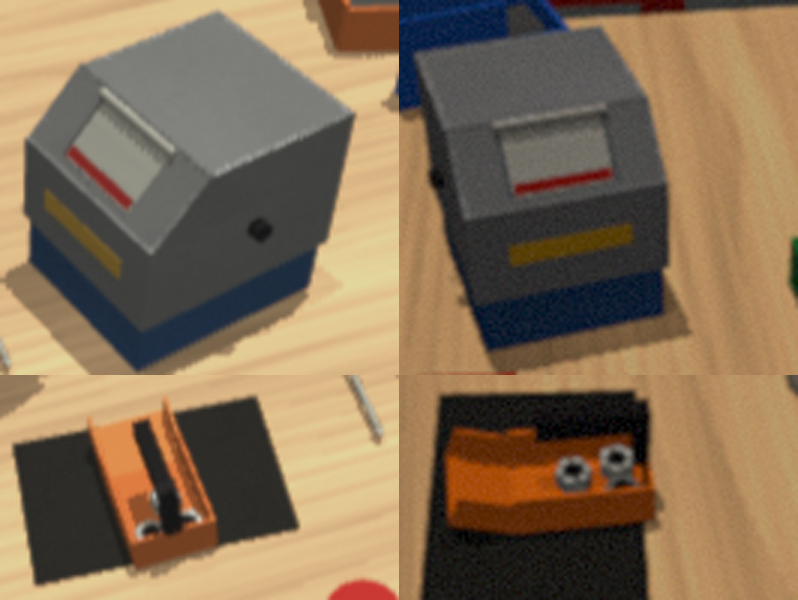

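```bash
cat > fit.py <<'E'
from h import *
from scipy.optimize import least_squares
P1=lambda u,v:(u/3+284,v/3+98)
P2=lambda u,v:((u-399)/3+175,v/3+115)
P3=lambda u,v:(u/3+160,(v-375)/3+200)
P4=lambda u,v:((u-399)/3+205,(v-375)/3+264)
# key pts: model (x,y,z,hcoef)
fl=(-.039,.09,.155,1);fr=(-.039,-.09,.155,1);br=(.115,-.09,.155,1);bl=(.115,.09,.155,1)
sl=(-.094,.09,.097,1);sr=(-.094,-.09,.097,1);gl=(-.09,.085,0,0);gr=(-.09,-.085,0,0)
B=[('scene',P1(85,65),fl),('scene',P1(215,177),fr),('scene',P1(353,115),br),('scene',P1(219,12),bl),('scene',P1(25,142),sl),('scene',P1(152,251),sr),('scene',P1(138,370),gr),
('side',P2(417,58),bl),('side',P2(601,30),br),('side',P2(446,129),fl),('side',P2(645,100),fr),('side',P2(467,218),sl),('side',P2(667,185),sr),('side',P2(490,348),gl),('side',P2(663,315),gr)]
S=[('scene',P3(138,568),(-.065,.035,0,0)),('scene',P3(215,545),(-.065,-.035,0,0)),('scene',P3(135,543),(-.065,.035,.034,0)),('scene',P3(216,520),(-.065,-.035,.034,0)),
('side',P4(652,525),(-.065,.035,0,0)),('side',P4(652,487),(-.065,.035,.034,0)),('side',P4(450,528),(.0846,.035,.0155,0))]
def run(D,x0,z0,useh):
    def f(p):
        r=[]
        for c,uv,m in D:
            w=R.from_euler('z',p[2]).apply(m[:3])+[p[0],p[1],z0+(p[3]*m[3] if useh else 0)]
            r+=list(proj(c,w)[0]-uv)
        return np.array(r)
    s=least_squares(f,x0,loss='soft_l1');return s.x.round(4),f(s.x).reshape(-1,2).round(1)
if __name__=='__main__':
    print(run(B,[.5,.24,1.6,.04],0,True)); print(run(S,[.54,-.17,3.1],.003,False))
E
python3 fit.py
```

```text
(array([0.4889, 0.2191, 1.7844, 0.0453]), array([[-1.4,  0.7],
       [-0.8,  1.2],
       [ 1.5,  0.1],
       [ 0.3,  0. ],
       [ 0.5, -0.1],
       [-0.2,  2.9],
       [ 0.2,  1. ],
       [-1.1, -2.1],
       [-0.4, -2.1],
       [-0.6,  0.3],
       [ 0.9, -1.3],
       [-1. ,  1.1],
       [ 0.3, -0.4],
       [-1.9,  0.4],
       [ 0.1, -1. ]]))
(array([ 0.5491, -0.1629,  3.1774]), array([[-0.8,  0.8],
       [ 0.9, -0.2],
       [-1.2,  0.3],
       [-0.4, -0.7],
       [ 0.2, -2.4],
       [ 0.6, -0.3],
       [-0.9, -0.2]]))
```

Scene picture: the scoop is on the mat with its lip toward the robot, and the nuts lie at its back. The bin is at about (0.489, 0.219) with yaw 1.784, flap facing −y, and h is about 45 mm. The jar, tray and screwdriver are out of the way of a high path.

```bash
python3 -m handwheel '.023 -.0096 0 0 0 0 -1;.023 -.0096 0 0 0 0 -1;.023 -.0096 0 0 0 0 -1;.023 -.0096 0 0 0 0 -1;.023 -.0096 0 0 0 0 -1;.023 -.0096 0 0 0 0 -1;.023 -.0096 0 0 0 0 -1;.023 -.0096 0 0 0 0 -1;.023 -.0096 0 0 0 0 -1;.023 -.0096 0 0 0 0 -1;.023 -.0096 0 0 0 0 -1;.023 -.0096 0 0 0 0 -1;.023 -.0096 0 0 0 0 -1;.023 -.0096 0 0 0 0 -1;.023 -.0096 0 0 0 0 -1;.023 -.0096 0 0 0 0 -1;.023 -.0096 0 0 0 0 -1;.023 -.0096 0 0 0 0 -1;.023 -.0096 0 0 0 0 -1;.023 -.0096 0 0 0 0 -1' 40
python3 -m handwheel '0 0 0 0 0 -.12 -1;0 0 0 0 0 -.12 -1;0 0 0 0 0 -.12 -1;0 0 0 0 0 -.12 -1;0 0 0 0 0 -.12 -1;0 0 0 0 0 -.12 -1;0 0 0 0 0 -.12 -1;0 0 0 0 0 -.12 -1;0 0 0 0 0 -.12 -1;0 0 0 0 0 -.12 -1;0 0 0 0 0 -.12 -1;0 0 0 0 0 -.12 -1;0 0 0 0 0 -.12 -1;0 0 0 0 0 -.12 -1;0 0 0 0 0 -.12 -1;0 0 0 0 0 -.12 -1;0 0 0 0 0 -.12 -1;0 0 0 0 0 -.12 -1;0 0 0 0 0 -.12 -1;0 0 0 0 0 -.12 -1'
python3 -m handwheel '0 0 0 0 0 -.12 -1;0 0 0 0 0 -.12 -1;0 0 0 0 0 -.12 -1;0 0 0 0 0 -.04 -1;0 0 0 0 0 0 -1;0 0 0 0 0 0 -1'
python3 - <<'E'
from h import *
p,r,s=st();print(s['q'],r.as_matrix().round(3))
cv2.imwrite('pics/w1.png',cv2.resize(arm.capture('wrist'),(800,600),interpolation=cv2.INTER_CUBIC))
g=np.array([.5491,-.1629,.003])+R.from_euler('z',3.1774).apply([[-.020,0,.072],[-.065,0,.082],[.018,0,.082],[.0846,.035,.0155],[.0846,-.035,.0155]])
print(g[0],(proj('wrist',g)*1.42857).round())
E
```

```text
time_s: 1.87
ee_pos: [0.5603, -0.162, 0.2392]
orientation: [-0.0, 0.982, 0.188, -0.0]
ft_force: [0.4, -0.9, 0.2]
opening: 0.0854
grasp_force: 0.0
time_s: 3.53
ee_pos: [0.5595, -0.163, 0.2391]
orientation: [-0.0, 0.178, 0.984, 0.0]
ft_force: [-0.3, 0.3, 0.2]
opening: 0.0851
grasp_force: 0.0
time_s: 4.03
ee_pos: [0.5595, -0.1631, 0.2392]
orientation: [-0.0, -0.017, 1.0, 0.0]
ft_force: [0.5, 0.2, -0.0]
opening: 0.0853
grasp_force: 0.0
[-4.86564207e-01  4.39060998e-01  1.20260505e+00  2.49369543e-06
  1.50027576e+00 -2.09183444e+00] [[-0.999 -0.034 -0.   ]
 [-0.034  0.999  0.   ]
 [ 0.     0.    -1.   ]]
[ 0.56908718 -0.16218401  0.075     ] [[395. 280.]
 [395. 348.]
 [395. 226.]
 [346. 118.]
 [444. 118.]]
```

View pics/w1.png

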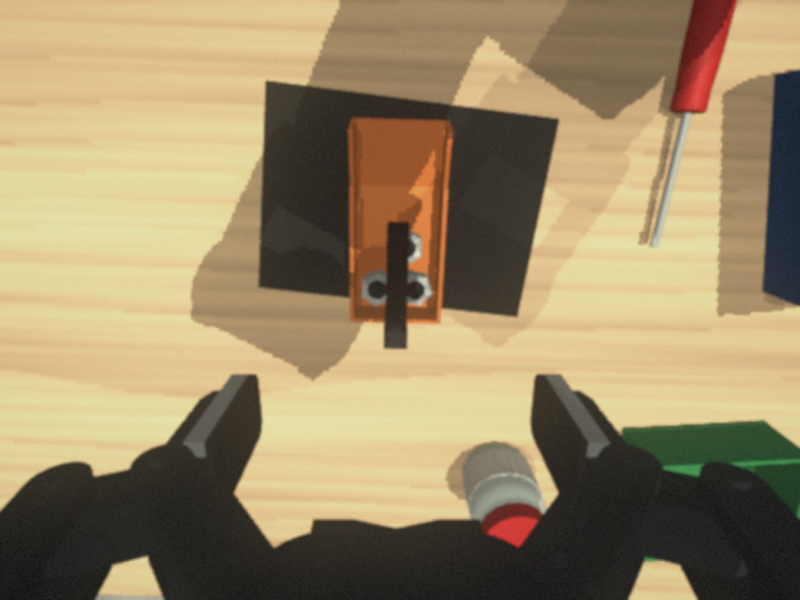

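The wrist picture shows the scoop centred, handle from (396,347) to (398,222), with the nuts at (378,288), (418,290) and (410,248). The fit holds to about 1 mm, with the yaw about 0.02 less. I'll tilt the tool 25° back and grasp.

```bash
python3 -m handwheel '0 0 0 0 0 .02 -1;0 0 0 0 .109 0 -1;0 0 0 0 .109 0 -1;0 0 0 0 .109 0 -1;0 0 0 0 .109 0 -1;-.0078 .0002 .0156 0 0 0 -1;-.0078 .0002 .0156 0 0 0 -1;-.0078 .0002 .0156 0 0 0 -1;-.0078 .0002 .0156 0 0 0 -1;-.0078 .0002 .0156 0 0 0 -1;-.0078 .0002 .0156 0 0 0 -1;-.0078 .0002 .0156 0 0 0 -1;-.0078 .0002 .0156 0 0 0 -1;-.0078 .0002 .0156 0 0 0 -1;-.0078 .0002 .0156 0 0 0 -1;0 0 0 0 0 0 -1;0 0 0 0 0 0 -1' 50
python3 -m handwheel '0 0 0 0 0 0 1;0 0 0 0 0 0 1;0 0 0 0 0 0 1;0 0 0 0 0 0 1;0 0 0 0 0 0 1;0 0 0 0 0 0 1;0 0 0 0 0 0 1;0 0 0 0 0 0 1;0 0 0 0 0 0 1;0 0 0 0 0 0 1;0 0 0 0 0 0 1;0 0 0 0 0 0 1' 50
```

```text
time_s: 5.5
ee_pos: [0.5642, -0.1609, 0.0647]
orientation: [-0.217, -0.007, 0.976, -0.002]
ft_force: [1.1, 0.0, 0.1]
opening: 0.0854
grasp_force: 0.0
time_s: 6.5
ee_pos: [0.5645, -0.1611, 0.0651]
orientation: [-0.216, -0.008, 0.976, -0.002]
ft_force: [0.2, -1.8, 2.5]
opening: 0.0132
grasp_force: 52.8
```

```bash
python3 -m handwheel '.003 0 -.0068 0 0 0 1;.005 0 -.0106 0 0 0 1;.0064 0 -.0136 0 0 0 1;.0064 0 -.0136 0 0 0 1;.0064 0 -.0136 0 0 0 1;.0064 0 -.0136 0 0 0 1;.0064 0 -.0136 0 0 0 1;.0064 0 -.0136 0 0 0 1;.0064 0 -.0136 0 0 0 1;.0064 0 -.0136 0 0 0 1;.0064 0 -.0136 0 0 0 1;.0064 0 -.0136 0 0 0 1;.0064 0 -.0136 0 0 0 1;.0064 0 -.0136 0 0 0 1;.0064 0 -.0136 0 0 0 1;.005 0 -.0106 0 0 0 1;.003 0 -.0068 0 0 0 1;0 0 0 0 0 0 1'
python3 -m handwheel '0 0 0 -.016 0 .034 1;0 0 0 -.03 0 .064 1;0 0 0 -.037 0 .079 1;0 0 0 -.037 0 .079 1;0 0 0 -.037 0 .079 1;0 0 0 -.037 0 .079 1;0 0 0 -.037 0 .079 1;0 0 0 -.037 0 .079 1;0 0 0 -.037 0 .079 1;0 0 0 -.037 0 .079 1;0 0 0 -.037 0 .079 1;0 0 0 -.037 0 .079 1;0 0 0 -.037 0 .079 1;0 0 0 -.037 0 .079 1;0 0 0 -.037 0 .079 1;0 0 0 -.037 0 .079 1;0 0 0 -.03 0 .064 1;0 0 0 -.016 0 .034 1;0 0 0 0 0 0 1'
cat > plan.py <<'E'
from h import *
BX,BY,BYAW=.4889,.2191,1.7844
TILT=.436
def scoopR(yaw,pitch): return R.from_euler('z',yaw)*R.from_euler('y',pitch)
T=R.from_euler('y',-TILT)*R.from_matrix(np.array([[1,0,0],[0,-1,0],[0,0,-1.]]))  # tool in scoop
def target(nx,nz,pitch,ny=0,yaw=None):
    S=scoopR(BYAW if yaw is None else yaw,pitch)
    nose=np.array([BX,BY,0])+R.from_euler('z',BYAW).apply([nx,ny,nz])
    grip=nose+S.apply([-.020-.0846,0,.072-.0155]); Rt=S*T
    return grip+.011*Rt.as_matrix()[:,2],Rt
def delta(p,r,pt,rt): return r.inv().apply(pt-p).round(4),(r.inv()*rt).as_rotvec().round(4)
def nose():
    p,r,s=st();S=r*T.inv();g=p-.011*r.as_matrix()[:,2];n=g+S.apply([.1046,0,-.0565])
    return R.from_euler('z',-BYAW).apply(n-[BX,BY,0]).round(4),S.as_euler('ZYX').round(3)
E
python3 - <<'E'
from plan import *
p,r,s=st();print(s['q'],nose(),s['ft_force'],s['opening'])
for a in[(-.13,.20,0),(-.13,.17,0)]:
    pt,rt=target(*a);print(a,pt,delta(p,r,pt,rt))
E
```

```text
time_s: 8.0
ee_pos: [0.5639, -0.1608, 0.3006]
orientation: [-0.215, -0.008, 0.977, -0.002]
ft_force: [0.2, 0.5, -2.6]
opening: 0.0135
grasp_force: 52.2
time_s: 9.58
ee_pos: [0.5633, -0.161, 0.2983]
orientation: [-0.164, 0.637, 0.739, 0.142]
ft_force: [0.2, -0.9, -2.3]
opening: 0.0132
grasp_force: 52.2
[-0.61624281  0.52090981  0.96183987  0.33737032  1.95140993 -0.68380188] (array([-0.2874,  0.0012,  0.252 ]), array([ 1.718e+00, -3.000e-03, -1.000e-03])) [ 0.16226231 -0.92009307 -2.30526969] 0.013173516450730753
(-0.13, 0.2, 0) [ 0.53764646 -0.00562842  0.24652907] (array([ 0.1205, -0.0026,  0.1137]), array([ 0.0289, -0.0025, -0.0597]))
(-0.13, 0.17, 0) [ 0.53764646 -0.00562842  0.21652907] (array([ 0.1078, -0.0026,  0.1409]), array([ 0.0289, -0.0025, -0.0597]))
```

```bash
python3 -m handwheel '.005 0 .0048 0 0 0 1;.01 -.0002 .0095 0 0 0 1;.01 -.0002 .0095 0 0 0 1;.01 -.0002 .0095 0 0 0 1;.01 -.0002 .0095 0 0 0 1;.01 -.0002 .0095 0 0 0 1;.01 -.0002 .0095 0 0 0 1;.01 -.0002 .0095 0 0 0 1;.01 -.0002 .0095 0 0 0 1;.01 -.0002 .0095 0 0 0 1;.01 -.0002 .0095 0 0 0 1;.01 -.0002 .0095 0 0 0 1;.0055 0 .005 0 0 0 1;0 0 0 .015 0 -.03 1;0 0 0 .015 0 -.03 1;0 0 0 0 0 0 1;0 0 0 0 0 0 1'
python3 - <<'E'
from plan import *
print(nose(),st()[2]['q'])
a=arm.capture('scene');b=arm.capture('side');w=arm.capture('wrist')
def crop(im,x,y,w,h,k):return cv2.resize(im[y:y+h,x:x+w],None,fx=k,fy=k,interpolation=cv2.INTER_CUBIC)
out=np.hstack([crop(a,240,80,160,240,2.5),crop(b,165,100,160,240,2.5)])
cv2.imwrite('pics/c2.png',out)
E
```

```text
time_s: 11.0
ee_pos: [0.5385, -0.0053, 0.2461]
orientation: [-0.169, 0.612, 0.761, 0.136]
ft_force: [-0.3, -0.9, -3.1]
opening: 0.0133
grasp_force: 52.2
(array([-0.1298, -0.0007,  0.1998]), array([ 1.786, -0.002, -0.   ])) [-0.39832991  0.43032256  1.2660221   0.35711629  1.69963807 -0.61333365]
```

View pics/c2.png

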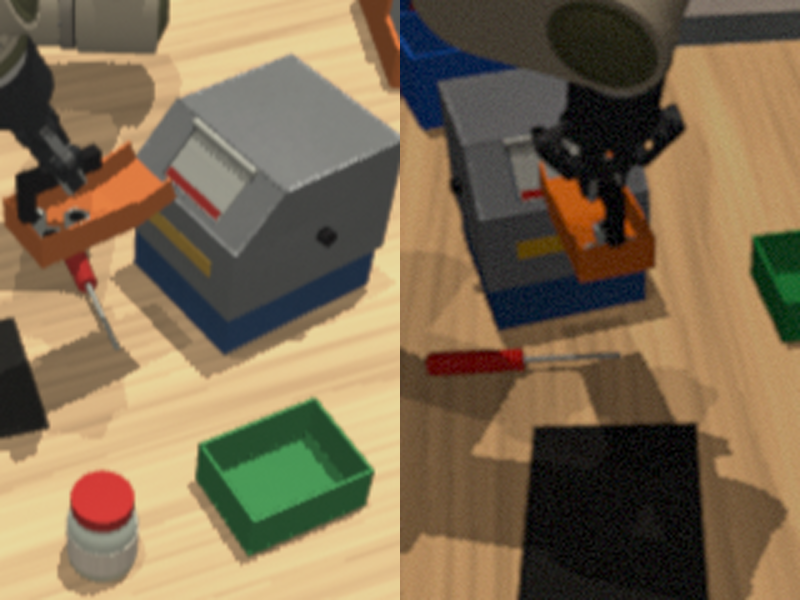

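Run:
```python
from plan import *
from fit import P1,P2,B,run
e=lambda y:(-.0826,y,.1034,1); k=lambda y:(-.041,y,.148,1)
D=[('scene',P1(67,155),e(.045)),('scene',P1(128,208),e(-.045)),('side',P2(515,194),e(.045)),('side',P2(612,179),e(-.045)),('scene',P1(103,92),k(.045)),('scene',P1(174,152),k(-.045))]
print(run(B+D,[.49,.22,1.78,.045],0,True)[0]); print(run(D,[.49,.22,1.78,.045],0,True))
print(run([d for d in B if d[0]=='scene'],[.49,.22,1.78,.045],0,True)[0],run([d for d in B if d[0]=='side'],[.49,.22,1.78,.045],0,True)[0])
# scoop prediction in c2
p,r,s=st();S=r*T.inv();g=p-.011*r.as_matrix()[:,2]
pts=g+S.apply(np.array([[.0846,-.035,.0155],[-.065,-.035,0],[-.065,.035,0]])-[-.02,0,.072])
print(((proj('scene',pts)-[240,80])*2.5).round(),((proj('side',pts)-[165,100])*2.5+[400,0]).round())
```

```text
[0.4886 0.2185 1.7827 0.0472]
(array([0.4859, 0.2166, 1.8115, 0.0513]), array([[-1.1, -0.4],
       [ 0.3,  1.1],
       [-1.1,  0.2],
       [ 0.3, -1.4],
       [ 0.7,  1.1],
       [-0.3, -0.4]]))
[0.4846 0.2211 1.787  0.0436] [0.49   0.2206 1.7809 0.042 ]
[[176. 198.]
 [ 42. 269.]
 [  4. 226.]] [[607. 169.]
 [655. 266.]
 [579. 282.]]
```

```bash
cat > chk.py <<'E'
from plan import *
body=np.array([[-65,0],[37,0],[84.6,15.5],[77,43],[37,34],[-65,34]],float);hand=np.array([[-65,34],[-58,34],[-58,62],[18,62],[18,82],[-65,82]],float)
def clear(nx,nz,p,h):
    c,s=np.cos(p),np.sin(p);A=np.array([[c,s],[-s,c]]) # scoop(x,z)->bin
    out={}
    tf=lambda P:((P-[84.6,15.5])@A.T+[nx*1e3,nz*1e3]).astype(np.float32)
    g=tf(np.array([[-20,72.]]))[0]; t=A@np.array([np.sin(.436),-np.cos(.436)]); n=np.array([-t[1],t[0]])
    grip=np.array([g+t*19+n*11,g-t*54+n*11,g-t*54+n*45,g-t*200+n*45,g-t*200-n*45,g-t*54-n*45,g-t*54-n*11,g+t*19-n*11],np.float32)
    low=[(-94+4+i*.5,100+h+i*.5) for i in range(11)]; top=[(-41,145+h),(-39,155+h)]+[(x,155+h) for x in range(-35,100,5)]
    d=lambda poly,pts:-max(cv2.pointPolygonTest(poly.reshape(-1,1,2),(float(a),float(b)),True) for a,b in pts)
    b=tf(body)
    fl=[(-41+.52*k,148+h-.85*k) for k in range(5,62,4)]
    return [round(x,1) for x in(d(b,low),d(b,top),d(tf(hand),top),d(grip,top),d(b,fl))]
if __name__=='__main__':
    for pd,nx,nz in[(0,-50,167),(10,-50,165),(20,-50,160),(30,-49,153),(40,-48,145),(50,-46,137),(55,-45,132),(60,-45,130)]:
        print(pd,nx,nz,[clear(nx/1e3,nz/1e3,np.radians(pd),h) for h in(42,46,51)])
E
python3 chk.py
python3 - <<'E'
from plan import *
p,r,s=st()
for a in[(-.13,.167,0),(-.05,.167,0)]: pt,rt=target(*a);print(delta(p,r,pt,rt));p,r=pt,rt
E
```

```text
0 -50 167 [[8.2, 14.0, 79.3, 98.6, 16.2], [4.4, 15.1, 78.6, 97.7, 17.2], [-0.4, 16.4, 77.6, 96.8, 18.6]]
10 -50 165 [[12.9, 11.0, 73.1, 92.5, 13.5], [9.0, 11.4, 71.8, 91.4, 13.9], [4.0, 12.0, 70.4, 90.3, 14.4]]
20 -50 160 [[14.2, 6.8, 64.8, 84.5, 9.5], [10.2, 7.2, 63.1, 82.9, 9.4], [5.2, 10.1, 61.2, 81.3, 11.3]]
30 -49 153 [[13.3, 6.3, 53.4, 73.3, 5.8], [9.4, 10.2, 51.3, 71.3, 7.9], [4.5, 14.9, 48.8, 69.1, 10.4]]
40 -48 145 [[12.0, 12.0, 40.1, 60.1, 6.1], [8.3, 15.6, 37.5, 57.7, 8.0], [3.6, 20.0, 34.3, 55.0, 10.6]]
50 -46 137 [[12.2, 14.3, 25.3, 45.1, 6.2], [8.8, 17.5, 22.1, 42.2, 8.1], [4.5, 21.5, 18.2, 38.7, 10.7]]
55 -45 132 [[12.1, 14.9, 17.3, 36.8, 6.8], [8.9, 17.8, 13.7, 33.5, 8.8], [4.9, 21.5, 9.4, 29.6, 11.4]]
60 -45 130 [[14.1, 13.1, 14.0, 32.0, 7.2], [11.1, 15.5, 10.0, 28.3, 9.2], [7.4, 18.0, 5.0, 23.8, 11.8]]
(array([-0.0138, -0.0007,  0.0296]), array([-0.0004, -0.0017,  0.0017]))
(array([0.0725, 0.    , 0.0338]), array([0., 0., 0.]))
```

Run:
```python
from plan import *
p,r,s=st()
for a in[(-.13,.168,.175),(-.05,.168,.175)]: pt,rt=target(*a);print(delta(p,r,pt,rt));p,r=pt,rt
```

```text
(array([ 0.0024, -0.0007,  0.0177]), array([-0.0003, -0.1767,  0.0018]))
(array([0.0773, 0.    , 0.0206]), array([0., 0., 0.]))
```

```bash
python3 -m handwheel '.0006 -.0002 .0044 0 0 0 1;.0006 -.0002 .0044 0 0 0 1;.0006 -.0002 .0044 0 0 0 1;.0006 -.0001 .0045 0 0 0 1;0 0 0 0 -.044 .0009 1;0 0 0 0 -.044 .0009 1;0 0 0 0 -.044 0 1;0 0 0 0 -.044 0 1;.004 0 .001 0 0 0 1;.0064 0 .0017 0 0 0 1;.0064 0 .0017 0 0 0 1;.0064 0 .0017 0 0 0 1;0 0 0 0 0 0 1'
python3 -m handwheel '.0054 0 .0015 0 0 0 1;.0054 0 .0014 0 0 0 1;.0054 0 .0014 0 0 0 1;.0054 0 .0014 0 0 0 1;.0054 0 .0014 0 0 0 1;.0054 0 .0014 0 0 0 1;.0054 0 .0014 0 0 0 1;.0054 0 .0014 0 0 0 1;.0054 0 .0014 0 0 0 1;.0054 0 .0014 0 0 0 1;0 0 0 0 0 0 1'
python3 - <<'E'
from plan import *
print(nose(),st()[2]['q'].round(2),st()[2]['ft_force'].round(1))
a=arm.capture('scene');b=arm.capture('side')
def crop(im,x,y,w,h,k):return cv2.resize(im[y:y+h,x:x+w],None,fx=k,fy=k,interpolation=cv2.INTER_CUBIC)
cv2.imwrite('pics/c3.png',np.hstack([crop(a,260,70,130,130,3),crop(b,170,80,130,130,3)]))
E
```

```text
time_s: 12.23
ee_pos: [0.53, 0.0285, 0.2312]
orientation: [-0.102, 0.622, 0.772, 0.082]
ft_force: [-0.0, -0.3, -1.6]
opening: 0.0132
grasp_force: 52.2
time_s: 13.15
ee_pos: [0.5185, 0.0824, 0.2317]
orientation: [-0.101, 0.622, 0.772, 0.082]
ft_force: [0.8, -4.4, -3.8]
opening: 0.0132
grasp_force: 52.1
(array([-0.0495,  0.0002,  0.1685]), array([1.786, 0.175, 0.   ])) [-0.19  0.36  1.37  0.24  1.51 -0.43] [ 0.8 -4.4 -3.8]
```

View pics/c3.png

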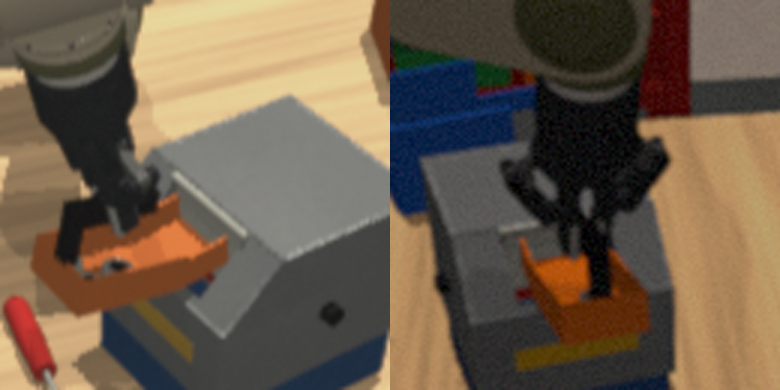

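The picture shows the lip inside the opening with the flap pushed in and the nuts still at the back of the scoop. Next I work out the tipping rows.

Run:
```python
from plan import *
p,r,s=st()
for pd,nx,nz in[(20,-50,161),(30,-49,153),(40,-48,145),(50,-46,137),(58,-45,131)]:
    pt,rt=target(nx/1e3,nz/1e3,np.radians(pd))
    # rows: n equal small steps, constant body twist
    n=4; M=np.eye(4);M[:3,:3]=(r.inv()*rt).as_matrix();M[:3,3]=r.inv().apply(pt-p)
    from scipy.linalg import fractional_matrix_power as fp
    m=np.real(fp(M,1/n));print(pd,m[:3,3].round(4),R.from_matrix(m[:3,:3]).as_rotvec().round(4),pt.round(3));p,r=pt,rt
```

```text
20 [ 0.0034  0.     -0.0012] [-0.0001 -0.0437  0.0003] [0.516 0.094 0.239]
30 [ 0.004  0.    -0.001] [ 0.     -0.0436 -0.    ] [0.513 0.109 0.243]
40 [ 0.0043 -0.     -0.0011] [ 0.     -0.0436  0.    ] [0.509 0.127 0.245]
50 [ 0.0049  0.     -0.0013] [ 0.     -0.0436 -0.    ] [0.505 0.146 0.243]
58 [ 0.0039 -0.     -0.0012] [ 0.     -0.0349  0.    ] [0.501 0.162 0.24 ]
```

```bash
python3 -m handwheel '.0034 0 -.0012 0 -.0437 .0003 1;.0034 0 -.0012 0 -.0437 .0003 1;.0034 0 -.0012 0 -.0437 .0003 1;.0034 0 -.0012 0 -.0437 .0003 1;.004 0 -.001 0 -.0436 0 1;.004 0 -.001 0 -.0436 0 1;.004 0 -.001 0 -.0436 0 1;.004 0 -.001 0 -.0436 0 1;0 0 0 0 0 0 1'
python3 -c "
from plan import *
print(nose(),st()[2]['q'].round(2))"
python3 -m handwheel '.0043 0 -.0011 0 -.0436 0 1;.0043 0 -.0011 0 -.0436 0 1;.0043 0 -.0011 0 -.0436 0 1;.0043 0 -.0011 0 -.0436 0 1;0 0 0 0 0 0 1'
python3 -c "
from plan import *
print(nose(),st()[2]['q'].round(2))"
```

```text
time_s: 14.0
ee_pos: [0.5126, 0.1098, 0.2441]
orientation: [0.035, 0.627, 0.778, -0.028]
ft_force: [2.0, -6.8, -2.4]
opening: 0.0133
grasp_force: 52.1
(array([-0.0488, -0.    ,  0.1536]), array([ 1.785e+00,  5.270e-01, -1.000e-03])) [ 0.03  0.33  1.36 -0.09  1.43 -0.17]
time_s: 14.42
ee_pos: [0.5084, 0.1274, 0.2447]
orientation: [0.101, 0.622, 0.772, -0.083]
ft_force: [2.2, -4.3, -5.6]
opening: 0.0132
grasp_force: 51.7
(array([-0.0471,  0.0006,  0.1448]), array([1.787, 0.699, 0.002])) [ 0.14  0.35  1.36 -0.27  1.42 -0.03]
```

Forces are moderate and tracking is good, so I'll finish tipping and dwell.

```bash
python3 -m handwheel '.0049 0 -.0013 0 -.0436 0 1;.0049 0 -.0013 0 -.0436 0 1;.0049 0 -.0013 0 -.0436 0 1;.0049 0 -.0013 0 -.0436 0 1;.0039 0 -.0012 0 -.0349 0 1;.0039 0 -.0012 0 -.0349 0 1;.0039 0 -.0012 0 -.0349 0 1;.0039 0 -.0012 0 -.0349 0 1;0 0 0 0 0 0 1;0 0 0 0 0 0 1;0 0 0 0 0 0 1;0 0 0 0 0 0 1;0 0 0 0 0 0 1;0 0 0 0 0 0 1;0 0 0 0 0 0 1;0 0 0 0 0 0 1'
python3 - <<'E'
from plan import *
print(nose(),st()[2]['q'].round(2))
a=arm.capture('scene');b=arm.capture('side');w=arm.capture('wrist')
def crop(im,x,y,w,h,k):return cv2.resize(im[y:y+h,x:x+w],None,fx=k,fy=k,interpolation=cv2.INTER_CUBIC)
o=np.hstack([crop(a,260,70,130,130,3),crop(b,170,80,130,130,3)])
cv2.imwrite('pics/c4.png',np.hstack([crop(a,260,70,130,150,3),cv2.resize(w[:,60:500],(410,391)).repeat(2,0)[:450][:,:410] if 0 else cv2.resize(w,(410,450))]))
cv2.imwrite('pics/c4side.png',o)
E
```

```text
time_s: 15.75
ee_pos: [0.5011, 0.1619, 0.2407]
orientation: [0.221, 0.602, 0.746, -0.179]
ft_force: [-0.8, -3.3, -4.2]
opening: 0.0133
grasp_force: 51.9
(array([-0.0449,  0.0003,  0.1313]), array([1.785, 1.012, 0.002])) [ 0.35  0.42  1.35 -0.57  1.48  0.22]
```

View pics/c4.png

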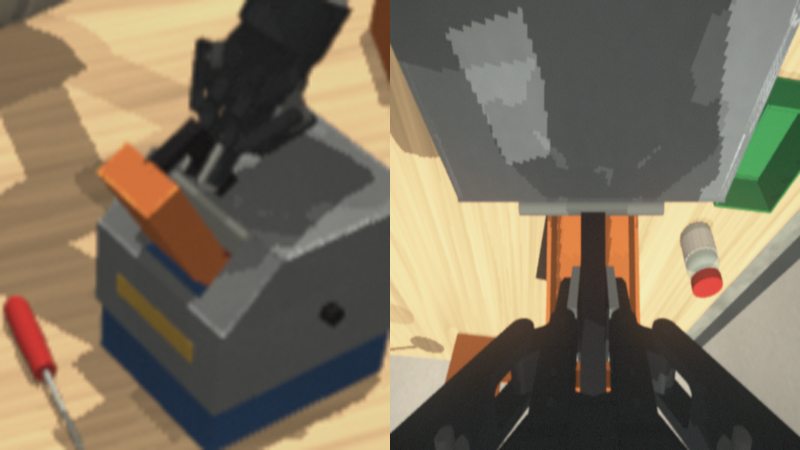

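The scoop is tipped through the opening and its visible floor is empty. I'll give it a small extra pitch shake in case a nut is on the ramp.

```bash
python3 -m handwheel '.0036 0 -.001 0 -.035 0 1;.0036 0 -.001 0 -.035 0 1;.0036 0 -.001 0 -.035 0 1;0 0 0 0 0 0 1;-.0036 0 .001 0 .035 0 1;-.0036 0 .001 0 .035 0 1;.0036 0 -.001 0 -.035 0 1;.0036 0 -.001 0 -.035 0 1;0 0 0 0 0 0 1;0 0 0 0 0 0 1;0 0 0 0 0 0 1;0 0 0 0 0 0 1'
python3 - <<'E'
from plan import *
print(nose(),st()[2]['q'].round(2))
from scipy.linalg import fractional_matrix_power as fp
p,r,s=st()
for pd,nx,nz in[(50,-46,138),(40,-48,146),(30,-49,154),(20,-50,162),(10,-50,169),(10,-130,175)]:
    pt,rt=target(nx/1e3,nz/1e3,np.radians(pd))
    n=2+2*(abs(nx)>100)*3; M=np.eye(4);M[:3,:3]=(r.inv()*rt).as_matrix();M[:3,3]=r.inv().apply(pt-p)
    m=np.real(fp(M,1/n));print(pd,n,m[:3,3].round(4),R.from_matrix(m[:3,:3]).as_rotvec().round(4));p,r=pt,rt
E
```

```text
time_s: 16.9
ee_pos: [0.499, 0.1724, 0.2372]
orientation: [0.259, 0.592, 0.734, -0.209]
ft_force: [0.6, -2.2, -4.7]
opening: 0.0132
grasp_force: 51.9
(array([-0.0456,  0.    ,  0.127 ]), array([1.784e+00, 1.115e+00, 1.000e-03])) [ 0.4   0.46  1.34 -0.67  1.51  0.29]
50 2 [-0.013   0.      0.0048] [-2.000e-04  1.214e-01 -1.000e-04]
40 2 [-0.0095 -0.      0.0032] [-0.      0.0873  0.    ]
30 2 [-0.0084  0.      0.0027] [0.     0.0873 0.    ]
20 2 [-0.0078 -0.      0.0025] [0.     0.0873 0.    ]
10 2 [-0.0066  0.      0.003 ] [ 0.      0.0873 -0.    ]
10 8 [-0.0095 -0.     -0.0033] [0. 0. 0.]
```

```bash
python3 -m handwheel '-.0065 0 .0024 0 .061 0 1;-.0065 0 .0024 0 .061 0 1;-.0065 0 .0024 0 .061 0 1;-.0065 0 .0024 0 .061 0 1;-.0048 0 .0016 0 .0436 0 1;-.0048 0 .0016 0 .0436 0 1;-.0048 0 .0016 0 .0436 0 1;-.0048 0 .0016 0 .0436 0 1;-.0042 0 .0014 0 .0436 0 1;-.0042 0 .0014 0 .0436 0 1;-.0042 0 .0014 0 .0436 0 1;-.0042 0 .0014 0 .0436 0 1;-.0039 0 .0012 0 .0436 0 1;-.0039 0 .0012 0 .0436 0 1;-.0039 0 .0012 0 .0436 0 1;-.0039 0 .0012 0 .0436 0 1;-.0066 0 .003 0 .0873 0 1;-.0066 0 .003 0 .0873 0 1;0 0 0 0 0 0 1'
python3 -m handwheel '-.0095 0 -.0033 0 0 0 1;-.0095 0 -.0033 0 0 0 1;-.0095 0 -.0033 0 0 0 1;-.0095 0 -.0033 0 0 0 1;-.0095 0 -.0033 0 0 0 1;-.0095 0 -.0033 0 0 0 1;-.0095 0 -.0033 0 0 0 1;-.0095 0 -.0033 0 0 0 1;0 0 0 0 0 0 1;0 0 0 0 0 0 1'
python3 - <<'E'
from plan import *
print(nose(),st()[2]['q'].round(2))
a=arm.capture('scene');w=arm.capture('wrist')
def crop(im,x,y,w,h,k):return cv2.resize(im[y:y+h,x:x+w],None,fx=k,fy=k,interpolation=cv2.INTER_CUBIC)
cv2.imwrite('pics/c5.png',np.hstack([crop(a,240,70,150,150,3),cv2.resize(w[:,100:460],(350,450))]))
E
```

```text
time_s: 18.48
ee_pos: [0.5195, 0.0793, 0.2298]
orientation: [-0.102, 0.624, 0.771, 0.083]
ft_force: [0.5, -3.4, 0.3]
opening: 0.0135
grasp_force: 52.6
time_s: 19.32
ee_pos: [0.5357, 0.0032, 0.2361]
orientation: [-0.102, 0.623, 0.771, 0.082]
ft_force: [-0.1, -0.1, -1.9]
opening: 0.0131
grasp_force: 52.3
(array([-0.1306,  0.    ,  0.1729]), array([1.783e+00, 1.750e-01, 1.000e-03])) [-0.32  0.39  1.31  0.22  1.57 -0.55]
```

View pics/c5.png

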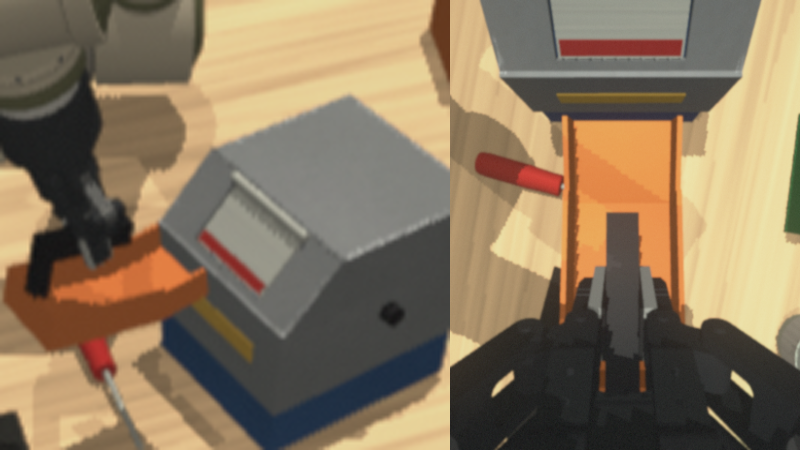

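The scoop is empty and the flap is shut. Now the return to the mat, keeping this yaw since the scoop lies lengthwise on the mat.

Run:
```python
from plan import *
p,r,s=st();S=scoopR(1.784,0);Rt=S*T
for o in([.532,-.161,.10],[.532,-.161,.012],[.532,-.161,.004]):
    pt=np.array(o)+S.apply([-.02,0,.072])+.011*Rt.as_matrix()[:,2];print(pt.round(3),delta(p,r,pt,Rt));p,r=pt,Rt
```

```text
[ 0.535 -0.176  0.162] (array([-0.189 , -0.0383,  0.0262]), array([-8.000e-04,  1.747e-01,  1.000e-04]))
[ 0.535 -0.176  0.074] (array([-0.0372, -0.    ,  0.0798]), array([0., 0., 0.]))
[ 0.535 -0.176  0.066] (array([-0.0034, -0.    ,  0.0073]), array([0., 0., 0.]))
```

```bash
python3 -m handwheel '-.0126 -.0026 .0017 0 0 0 1;-.0126 -.0026 .0017 0 0 0 1;-.0126 -.0026 .0018 0 0 0 1;-.0126 -.0026 .0018 0 0 0 1;-.0126 -.0026 .0018 0 0 0 1;-.0126 -.0026 .0018 0 0 0 1;-.0126 -.0026 .0018 0 0 0 1;-.0126 -.0026 .0018 0 0 0 1;-.0126 -.0026 .0018 0 0 0 1;-.0126 -.0026 .0018 0 0 0 1;-.0126 -.0026 .0017 0 0 0 1;-.0126 -.0026 .0017 0 0 0 1;-.0126 -.0024 .0017 0 0 0 1;-.0126 -.0024 .0017 0 0 0 1;-.0126 -.0023 .0016 0 0 0 1;0 0 0 0 .0873 0 1;0 0 0 0 .0873 0 1;0 0 0 0 0 0 1;0 0 0 0 0 0 1'
python3 -m handwheel '-.0046 0 .01 0 0 0 1;-.0046 0 .01 0 0 0 1;-.0046 0 .01 0 0 0 1;-.0046 0 .01 0 0 0 1;-.0047 0 .01 0 0 0 1;-.0047 0 .01 0 0 0 1;-.0047 0 .01 0 0 0 1;-.0047 0 .0098 0 0 0 1;0 0 0 0 0 0 1;0 0 0 0 0 0 1;0 0 0 0 0 0 1'
python3 - <<'E'
from plan import *
p,r,s=st();print(nose());S=scoopR(1.784,0);Rt=S*T
pt=np.array([.532,-.161,.004])+S.apply([-.02,0,.072])+.011*Rt.as_matrix()[:,2];print(pt,delta(p,r,pt,Rt))
E
```

```text
time_s: 21.0
ee_pos: [0.5353, -0.1775, 0.1613]
orientation: [-0.168, 0.614, 0.76, 0.135]
ft_force: [-0.1, -0.5, -1.0]
opening: 0.0136
grasp_force: 52.3
time_s: 21.92
ee_pos: [0.5355, -0.1766, 0.0745]
orientation: [-0.168, 0.613, 0.76, 0.135]
ft_force: [0.5, 0.0, -0.5]
opening: 0.0132
grasp_force: 52.2
(array([-0.2967,  0.0383,  0.0278]), array([ 1.784e+00,  1.000e-03, -0.000e+00]))
[ 0.53524889 -0.17600686  0.06602907] (array([-0.003 , -0.0001,  0.0079]), array([-0.    ,  0.001 ,  0.0002]))
```

```bash
python3 -m handwheel '-.0008 0 .002 0 0 0 1;-.0008 0 .002 0 0 0 1;-.0008 0 .002 0 0 0 1;-.0008 0 .002 0 0 0 1;-.0004 0 .0009 0 0 0 1;0 0 0 0 0 0 1;0 0 0 0 0 0 1'
python3 - <<'E'
from plan import *
b=arm.capture('side');a=arm.capture('scene')
def crop(im,x,y,w,h,k):return cv2.resize(im[y:y+h,x:x+w],None,fx=k,fy=k,interpolation=cv2.INTER_CUBIC)
cv2.imwrite('pics/c6.png',np.hstack([crop(a,150,130,130,170,3),crop(b,180,220,130,170,3)]))
E
```

```text
time_s: 22.5
ee_pos: [0.5353, -0.1761, 0.0653]
orientation: [-0.168, 0.613, 0.76, 0.136]
ft_force: [-1.4, -1.2, 5.3]
opening: 0.0134
grasp_force: 53.4
```

View pics/c6.png

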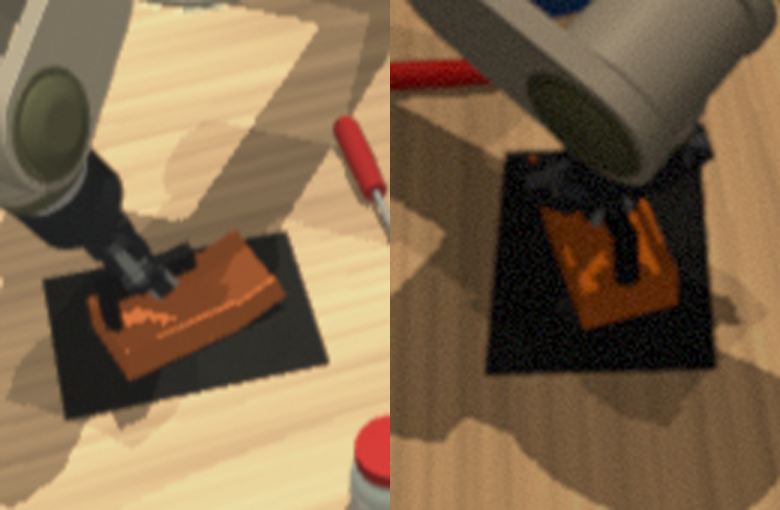

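The scoop sits on the mat, near its centre and touching. I'll release and back off along the tool axis.

```bash
python3 -m handwheel '0 0 0 0 0 0 -1;0 0 0 0 0 0 -1;0 0 0 0 0 0 -1;0 0 0 0 0 0 -1;0 0 0 0 0 0 -1;0 0 0 0 0 0 -1;0 0 0 0 0 0 -1;0 0 0 0 0 0 -1;0 0 0 0 0 0 -1;0 0 0 0 0 0 -1'
python3 -m handwheel '0 0 -.01 0 0 0 -1;0 0 -.015 0 0 0 -1;0 0 -.015 0 0 0 -1;0 0 -.015 0 0 0 -1;0 0 -.015 0 0 0 -1;0 0 -.015 0 0 0 -1;0 0 -.015 0 0 0 -1;0 0 -.015 0 0 0 -1;0 0 -.015 0 0 0 -1;0 0 -.015 0 0 0 -1;0 0 0 0 0 0 -1;0 0 0 0 0 0 -1;0 0 0 0 0 0 -1;0 0 0 0 0 0 -1'
python3 - <<'E'
from plan import *
b=arm.capture('side');a=arm.capture('scene')
def crop(im,x,y,w,h,k):return cv2.resize(im[y:y+h,x:x+w],None,fx=k,fy=k,interpolation=cv2.INTER_CUBIC)
cv2.imwrite('pics/c7.png',np.hstack([crop(a,150,80,250,250,1.6),crop(b,160,100,250,250,1.6)]))
E
```

```text
time_s: 23.43
ee_pos: [0.5352, -0.176, 0.0645]
orientation: [-0.168, 0.613, 0.76, 0.135]
ft_force: [-0.2, 0.1, 0.3]
opening: 0.0854
grasp_force: 0.0
time_s: 24.6
ee_pos: [0.5479, -0.2353, 0.1952]
orientation: [-0.169, 0.613, 0.76, 0.135]
ft_force: [0.7, -0.2, -0.8]
opening: 0.0855
grasp_force: 0.0
```

View pics/c7.png

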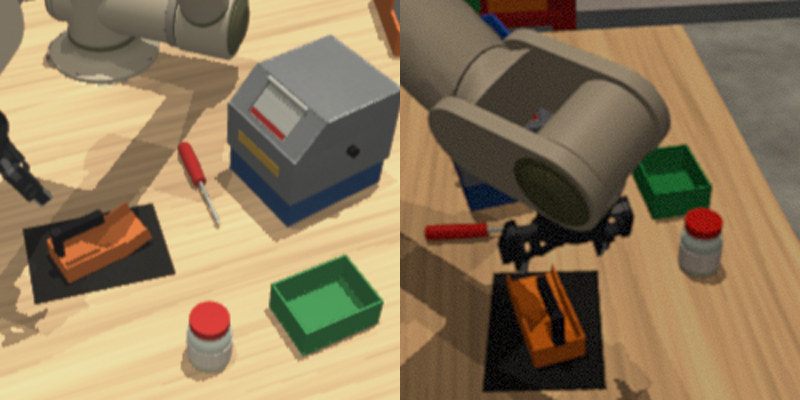

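The scoop stands flat and released near the mat's centre, the flap is shut, and the bystanders have not moved.

```bash
python3 -c "
from station import arm
print(arm.sign_off())"
```

```text
the job is handed in; nothing more can be done
None
```

The job is handed in: the scoop came out of the bin empty (I couldn't see the nuts inside it), the flap is shut, the scoop stands upright near the middle of the mat, and the jar, tray and screwdriver look undisturbed; the judge returned no verdict.

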